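# Unlatch the mould warmer and hold its sprung cover at the set mark

### The arm

A 6-joint arm with a two-finger parallel gripper is mounted at the origin on the work surface. World frame = base frame: x ahead of the robot, y to its left, z up, the work surface at z = 0. Lengths are in m, angles in rad, forces in N, time in s.
With the tool pointing down it reaches from about 0.2 to 0.875 m from the base axis. Payload 3.4 kg.
Tool frame: the origin (TCP) lies on the centre line of the jaws, within the pads' length; the fingertips stand 11 mm ahead of it and the grasp point (between the pads) lies 8 mm behind it; z points along the fingers, y is the line along which they close (so a half turn about z gives the same grasp; the last joint's range is limited). The gripper opens to 94 mm and grips with 3 to 60 N. Pads are 16 mm wide; open, the fingers measure 119 mm over their backs; the gripper's body (75 mm by 177 mm) begins 78 mm behind the grasp point.
Start: joints at [1.203, 0.276, 1.505, -0, 1.361, -0.121], TCP at [0.14, 0.558, 0.216] pointing down, gripper open.
Joint ranges: [-2.89, 2.89], [-0.75, 2.08], [0.22, 2.7], [-1.18, 4.32], [0.11, 2.71], [-2.7, 2.7]. Speed limits (rad/s): [2.57, 2.57, 3.14, 3.14, 3.14, 3.14].

### API

Orientations are given as a rotation vector (axis times angle).
In Python, from workcell import bot, imaging, order, spotter gives the robot as it stands. The module is installed in compiled form; this text tells all that it offers.
- The arm moves only by the tool arm_command, never from a script. Its argument "motion" is a list that holds one entry, the list of rows, each a list of 5 numbers: the shift along the tool's x, y, z in cm, then the turn about the tool's z in rad, then the closure, from -1 (fully open) to 1 (shut), so that 0 is half open. A call has 1 to 8 rows; each row is the pose to reach, as a shift and turn from the pose commanded when the call began, along the tool's axes at that moment; what a row does not reach only later rows make up. A row lasts 1/12 s, in which the tool goes at most 41.7 mm and 7.16 degrees, less where a joint would pass 70% of its speed; a pose out of reach is approached as far as the arm can. A call with a gripper value outside its range is refused whole. The fingers move at their own pace and stop on an object; "grip_force" is the grip in N (left out, the last holds). Time passes only in rows, so rows that repeat a pose let the fingers close. It gives the time, the measured TCP pose, the force, the opening and the grip force at its end, in the units of the state.
- bot.get_state(): the state, without advancing time (a new reading comes with each control period).
- imaging.get_image(name): name is "scene" or "side" or "wrist"; returns a dict with "color" (480x640x3 uint8, red, green, blue), "range_z" (480x640 float32, m along the optical axis (not along the pixel's ray), 0 where there is no reading), "K" (3x3 intrinsics, pixels), "D" ([k1, k2, p1, p2, k3] as OpenCV has them; the pictures are not rectified), "rvec" (rotation vector, rad) and "tvec" (3), from world to camera coordinates, as OpenCV has them. Camera axes: x right, y down, z forward; pixel columns grow to the right and rows downward; lengths in m; the calibration is good to about 2 mm. A picture is of the moment at which its call begins.
- order.close_job(): hands the job in; it is judged then, once.
Trained networks look in the newest picture that a camera, given by its name, has taken for a name from the list of things; names that differ only in an ending like _2 or _b are one class to them, and where a whole thing is asked for, a point or a joint stands for the part that bears it (a point fixed in the world has none). Each returns a list of dicts, best first, with "p" (0 to 1); they miss things now and then, are a little off and sometimes report something else, mostly with a low value. They report only what shows in the picture. A call takes as long as a camera call.
- spotter.look_for(thing, camera): "xy" ([column, row] in pixels, amid what is visible of it).
- spotter.outline_of(thing, camera): "mask" (480x640 bool, what is visible of it) and "xy" ([column, row] in pixels, amid what is visible of it).
The state is a dict: "t": time; "joint_positions": joint angles; "dq": joint speeds; "effort": joint torques, N m; "position": TCP position; "ee_rot": TCP orientation; "force": force on the tool from outside, world axes, zero at the start; "ft_torque": the same for the moment, N m; "finger_gap": opening from 0.0 (shut) to 1.0 (fully open); "grip_force": force on a finger pad.
Only numpy, scipy, OpenCV 4.12 (cv2) and the standard library are available. Lean on these libraries where they do the work, as an engineer would, in place of code of your own. Each camera call takes 0.05 s, during which the arm holds its last target. There are 200 camera calls.

### The job

I need to pick moulds out of the warmer with my forceps without letting it cool: throw its red-knobbed latch lever over from the red notch into the green one, then lift the sprung cover by its bar handle until the black index on its side is in line with the red marker on the quadrant, and keep holding it there; finish still holding it, because the springs shut it as soon as you let go. Leave the lever in the green notch, the marker where I have set it, and the cassettes and other small things on the bench where they lie.

Things in the scene. Friction and masses are not known exactly. Their poses are not given: they have to be found in the camera images.
- warmer: Mould warmer, cream box 240 (x) x 280 (y) x 98 mm high, fixed on the bench. Origin under its centre; its x points from its front (control panel, towards the robot) to its back, y to its left, z up. In this frame the cover's hinge axis runs along y through x = 95, z = 109 mm; the lever pivot is at (-60, -168, 90) mm; the quadrant with the red marker stands on the left side.
- cover_angle (a joint): Angle of the sprung cover in rad: 0 = shut, grows as its front edge is lifted, end stop 1.15. Its own weight and hinge springs close it: lifting at the handle takes about 6 N at first and 7 N at the mark. With the lever in the red notch a claw holds the cover shut.
- cover: Steel cover with bar handle, 185 (x) x 250 (y) x 14 mm, about 0.45 kg. Origin at the middle of its hinge axis, 109 mm above the bench; its x runs from its front edge to the hinge, its y along the axis; level when shut, its mid plane through the axis.
- cover_handle (a point): Middle of the cover's round black handle bar: 12 mm diameter, along the warmer's y, 100 mm free between two posts, 38 mm above the cover. Cover shut: 150 mm in front of the hinge axis, 47 mm above it, 156 mm above the bench. It turns about the hinge with the cover; the smooth bar can turn between fingers that keep pointing down.
- cover_index (a point): Tip of the black index blade, 5 mm thick, on the cover's left edge, 142 mm from the hinge axis in the cover's mid plane, 137 mm to the left of the middle.
- marker (a joint): Where the red marker is clamped on the quadrant, in rad about the same hinge axis and in the same sense as cover_angle (the cover is in line with the marker when the two values are equal). Differs from job to job, 0.42 to 0.75; not to be moved.
- marker_tip (a point): Inner tip of the red marker, a tab 30 (radial) x 16 x 4 mm with a brass clamp screw on the aluminium quadrant, 142 mm from the hinge axis, 138 mm left of the middle. Its x axis is parallel to that of cover_index when the cover is at the mark.
- lever (a joint): Latch lever, rad: 0 = in the red notch (cover latched; arm leans 0.4 rad to the warmer's back), 0.8 = in the green notch (cover free; arm leans 0.4 rad to the front, towards the robot). Pulled forward over a sprung hump midway (about 4 N at the knob) and some 0.1 rad beyond, it snaps into the notch; stops at -0.03 and 0.83.
- lever_knob (a point): Centre of the red ball knob, 28 mm diameter, on the end of the lever, 110 mm from the pivot, about 191 mm above the bench in either notch and 200 mm midway. It swings in the warmer's x-z plane at y = -168 mm. The notched gate plate beside the arm (y = -178 to -185 mm) ends 145 mm above the bench; free space all round the knob.
- lever_pivot (a point): Pivot of the lever, 90 mm above the bench on the warmer's right side; its axis runs along the warmer's y.
- cassette_blue: Blue tissue cassette, 40 x 28 x 6 mm, on the bench left of the warmer; origin under its centre. Leave alone.
- cassette_grey: Grey tissue cassette, as the blue one. Leave alone.
- cassette_green: Green tissue cassette, as the blue one. Leave alone.
- mould: Steel base mould, 37 x 26 x 12 mm, on the bench right of the warmer; origin under its centre. Leave alone.
- forceps: Steel forceps, 150 mm long, 8 mm high, on the bench in front of the warmer; origin under the middle. Leave alone.
- pot: Clear specimen pot with a yellow cap, 52 mm diameter, 65 mm high, on the bench right of the warmer; origin under its centre. Leave alone.
- scraper: Blue-handled wax scraper, 170 mm long, lying right of the warmer; origin under its middle. Leave alone.

How it is judged:
On the way, in this order (a step that is already met when the one before it is completed fails the run):
1. the lever is in the green notch while the cover is still shut (value of joint lever above 0.7 rad and value of joint cover_angle below 0.1 rad), for 0.2 s.
2. the fingers hold the cover in line with the marker (angle between the x axis of cover_index and the x axis of marker_tip, either way round below 0.07 rad and contact force between the fingers and cover above 3 N), for 0.3 s.
At the end, for the whole second after the job is handed in: The fingers bear on the cover with more than 3 N and hold it still (under 0.1 rad/s), within 0.07 rad (4 degrees) of the red marker, with the lever in the green notch (past 0.7 rad), all through the last second; no small thing shifted by over 25 mm, marker not shifted (all of step 2 and velocity of joint cover_angle between -0.1 and 0.1 rad/s and value of joint lever above 0.7 rad); the arm keeps its last pose, push and grip.
It fails at once if a cassette is shifted by more than 25 mm (distance of any of cassette_blue, cassette_grey, cassette_green from where it was at the start of the episode above 0.025 m).
It fails at once if the forceps or the scraper are shifted by more than 25 mm (distance of any of forceps, scraper from where it was at the start of the episode above 0.025 m).
It fails at once if the mould or the pot is shifted by more than 25 mm (distance of any of mould, pot from where it was at the start of the episode above 0.025 m).
It fails at once if the red marker is shifted by more than 8 mm (distance of marker_tip from where it was at the start of the episode above 0.008 m).
It also fails if it takes over 54 s, if anything falls off the work surface, if the arm or the gripper's body presses on something with over 40 N, if the wrist force passes 120 N, or if a joint passes its speed limit or range.

## Working session

There is one attempt and no reset: what is moved stays moved. The work goes in short steps, Python scripts to look and compute and a tool call to move; the robot and the scene stay as the last step left them, time stands still between calls to the robot, and variables do not carry over. Pictures are saved under pics/ and viewed, at most 10 in all, crops included, and the job is handed in when it is done.

Besides the shell and the picture viewer there is one more tool, called after "Emit:" by a JSON object that holds its "fn" and its "kwargs", one argument or row to a line. arm_command: Moves the arm, as the interface text tells. Its arguments: {"type":"object","properties":{"motion":{"type":"array","items":{"type":"array","items":{"type":"array","items":{"type":"number"}}}},"grip_force":{"type":"number"}},"required":["motion"]}

```bash
mkdir -p pics; cat > h.py <<'E'
import numpy as np, cv2
from workcell import bot, imaging, order, spotter
def px2w(im,u,v,z=None):
    if z is None:
        p=im["range_z"][int(v)-2:int(v)+3,int(u)-2:int(u)+3]; z=np.median(p[p>0])
    n=cv2.undistortPoints(np.array([[[u,v]]],float),im["K"],im["D"])[0,0]
    R=cv2.Rodrigues(im["rvec"])[0]
    return R.T@(np.array([n[0]*z,n[1]*z,z])-np.ravel(im["tvec"]))
def proj(im,P):
    return cv2.projectPoints(np.array(P,float).reshape(-1,3),im["rvec"],im["tvec"],im["K"],im["D"])[0][:,0]
def cloud(im,m):
    vs,us=np.nonzero(m&(im["range_z"]>0)); z=im["range_z"][vs,us]
    n=cv2.undistortPoints(np.stack([us,vs],1).astype(float)[:,None],im["K"],im["D"])[:,0]
    R=cv2.Rodrigues(im["rvec"])[0]
    return (np.c_[n*z[:,None],z]-np.ravel(im["tvec"]))@R
E
python3 - <<'E'
from h import *
print(bot.get_state())
a=[]
for c in ("scene","side"):
    im=imaging.get_image(c); cv2.imwrite(f"pics/{c}0.png",im["color"][...,::-1])
    for t in ("lever_knob","cover_handle","marker_tip","cover_index","lever_pivot"):
        for d in spotter.look_for(t,c)[:2]:
            u,v=d["xy"]
            try: w=px2w(im,u,v).round(3)
            except Exception: w=None
            print(c,t,d["p"],np.round(d["xy"]),w)
    for d in spotter.outline_of("cover",c)[:1]:
        P=cloud(im,d["mask"]); print("cover",d["p"],len(P),np.median(P,0),P.min(0),P.max(0))
E
```

```text
{'t': 0.0, 'joint_positions': array([ 1.20302659e+00,  2.76592519e-01,  1.50608195e+00,  3.14348076e-06,
        1.36069455e+00, -1.21002912e-01]), 'dq': array([ 0.00017945,  0.00059089,  0.00169301, -0.00070674,  0.00143332,
       -0.00201921]), 'effort': array([-1.35391556e-04, -4.04574823e+01, -2.37224972e+01,  7.00099440e-02,
        3.44985060e-02, -1.38148184e-04]), 'position': array([0.14027011, 0.55708488, 0.21562653]), 'ee_rot': array([-3.86585308e-01, -3.11727922e+00,  2.70586067e-03]), 'force': array([0.24202429, 0.29605396, 0.24814459]), 'ft_torque': array([-0.00889765,  0.01229335, -0.00307707]), 'grip_force': 0.0, 'finger_gap': 0.9997268710846106}
scene lever_knob 0.77 [243. 202.] [ 0.53  -0.099  0.147]
scene cover_handle 0.55 [321. 238.] [0.553 0.073 0.118]
scene cover_index 0.56 [320. 241.] [0.562 0.073 0.117]
scene lever_pivot 0.77 [243. 201.] [ 0.532 -0.099  0.154]
cover 0.95 8453 [0.55744863 0.07331935 0.11784154] [ 0.29501039 -0.08827269 -0.00164481] [0.6549282  0.20060822 0.16554383]
side lever_knob 0.89 [355. 203.] [ 0.533 -0.109  0.138]
side cover_handle 0.89 [330. 267.] [0.536 0.085 0.116]
side marker_tip 0.53 [327. 288.] [0.504 0.223 0.183]
side cover_index 0.79 [328. 270.] [0.537 0.095 0.117]
side lever_pivot 0.94 [358. 198.] [ 0.525 -0.098  0.158]
side lever_pivot 0.54 [239. 408.] [0.619 0.336 0.005]
cover 0.74 8126 [0.54191953 0.09576571 0.11736527] [ 0.44728948 -0.2305918  -0.0029889 ] [0.66003586 0.22907238 0.23539332]
```

View pics/scene0.png

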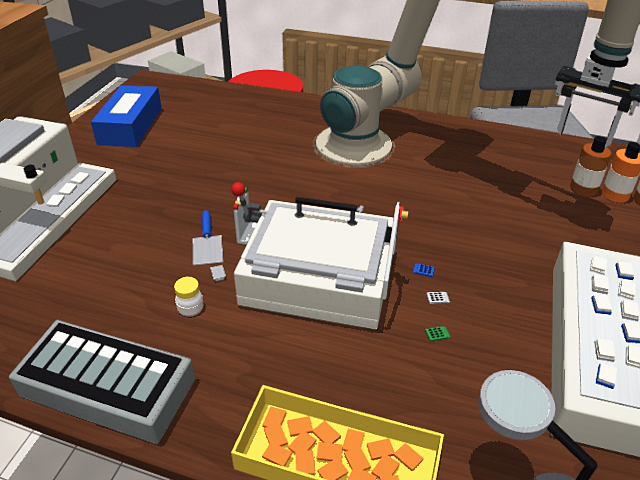

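View pics/side0.png

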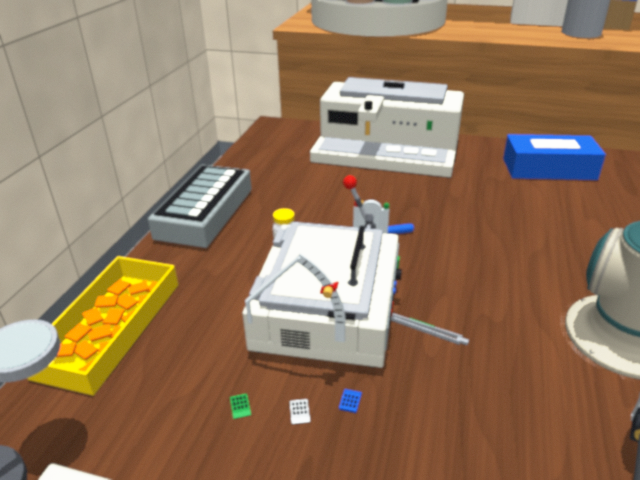

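The scene view shows the knob at (239,188) and the handle from (297,202) to (362,213). The side view shows the knob at (350,182) and the red marker near (328,289). Next I'll fit the warmer's pose from these.

```bash
cat > fit.py <<'E'
from h import *
from scipy.optimize import least_squares
ims={c:imaging.get_image(c) for c in ("scene","side")}
def red(im,box):
    x0,y0,x1,y1=box; c=im["color"].astype(int); m=(c[...,0]>130)&(c[...,1]<60)&(c[...,2]<70)
    k=np.zeros_like(m); k[y0:y1,x0:x1]=m[y0:y1,x0:x1]; v,u=np.nonzero(k); return k,np.array([u.mean(),v.mean()])
kn={"scene":red(ims["scene"],(225,175,255,198))[1],"side":red(ims["side"],(335,170,365,192))[1]}
mk={"scene":red(ims["scene"],(395,200,420,225)),"side":red(ims["side"],(315,278,345,300))}
H=[]
for c in ims:
    im=ims[c]; dark=im["color"].max(2)<70
    m=np.zeros_like(dark)
    if c=="scene": m[190:230,285:370]=1
    else: m[220:290,340:375]=1
    P=cloud(im,dark&m); P=P[(P[:,2]>.148)&(P[:,2]<.175)]; print(c,len(P),P.mean(0),P.min(0),P.max(0)); H.append(P)
P=np.vstack(H)
def T(p,q):
    x,y,a=q; c,s=np.cos(a),np.sin(a); p=np.atleast_2d(p); return np.c_[x+c*p[:,0]-s*p[:,1],y+s*p[:,0]+c*p[:,1],p[:,2]]
hd={c:np.array(v,float) for c,v in {"scene":[[297,202],[362,211]],"side":[[361,229],[353,281]]}.items()}
def inv(w,q):
    x,y,a=q; c,s=np.cos(a),np.sin(a); d=w-[x,y,0]; return np.c_[c*d[:,0]+s*d[:,1],-s*d[:,0]+c*d[:,1],d[:,2]]
def f(q):
    r=[]
    for c in ims: r.append((proj(ims[c],T([-.0172,-.168,.1913],q))[0]-kn[c])*2)
    L=inv(P,q); r.append((L[:,0]+.055)/.002*3/np.sqrt(len(L)))
    return np.concatenate([np.ravel(x) for x in r])
s=least_squares(f,[.6,.07,0]); q=s.x; print("pose",q,"res",f(q)[:4]); L=inv(P,q);print("handle y range",np.percentile(L[:,1],[2,98]))
def tip(th,r,q=q): return T([.095-r*np.cos(th),.138,.109+r*np.sin(th)],q)
for c in ims:
    g=least_squares(lambda p:proj(ims[c],tip(p[0],p[1]))[0]-mk[c][1],[.6,.157]); print(c,"marker th,r",g.x,mk[c][1],mk[c][0].sum())
print("knob",T([-.0172,-.168,.1913],q),"knob green",T([-.1028,-.168,.1913],q),"handle",T([-.055,0,.156],q))
np.save("q.npy",q)
E
python3 fit.py
python3 - <<'E'
from h import *
im=imaging.get_image("side");cv2.imwrite("pics/c.png",cv2.resize(im["color"][210:320,240:400,::-1],None,fx=5,fy=5,interpolation=cv2.INTER_CUBIC))
E
```

```text
scene 372 [0.49536451 0.06398438 0.1584104 ] [0.48403618 0.00133847 0.14821468] [0.50604488 0.12411446 0.16517215]
side 164 [0.48865169 0.07577476 0.15992711] [0.48158054 0.00925433 0.15127106] [0.49676465 0.12700392 0.16401369]
pose [0.54833632 0.06659789 0.07212541] res [ 0.44235704  2.33675569  0.86990281 -1.31418636]
handle y range [-0.05780414  0.0634912 ]
scene marker th,r [-0.33155227  0.4279345 ] [400.57142857 212.34285714] 35
side marker th,r [0.42916813 0.14855734] [334.  286.2] 15
knob [[ 0.5432876  -0.10220481  0.1913    ]] knob green [[ 0.45791016 -0.10837339  0.1913    ]] handle [[0.49347931 0.06263443 0.156     ]]
```

View pics/c.png

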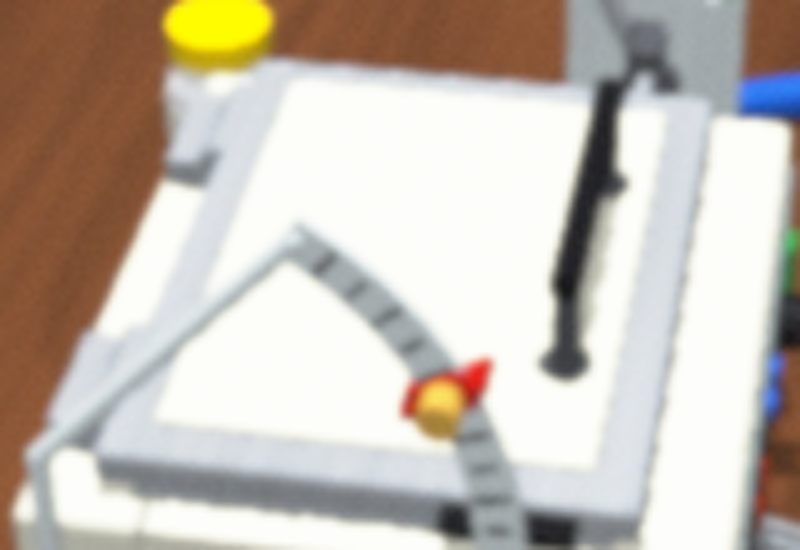

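The crop shows the red tab running from its inner end at about (321,291) to its outer end at about (338,283), with the screw at (328,291). The black index is near (339,314).

```bash
cat >> fit.py <<'E'
print("----")
im=ims["side"]
for n,p in dict(inner=[321,291.3],outer=[338,283],screw=[328,291],index=[338,314]).items():
    g=least_squares(lambda p_:proj(im,tip(p_[0],p_[1]))[0]-p,[.5,.157]); print(n,g.x)
for th in (0,.42,.5,.6,.75): print(th,proj(im,np.vstack([tip(th,.142),tip(th,.172)])).round(1).tolist())
st=bot.get_state(); R=cv2.Rodrigues(st["ee_rot"])[0]; print(R.round(3))
for n,p in dict(pre=[-.0172,-.168,.25],knob=[-.0172,-.168,.191]).items(): print(n,(R.T@(T(p,q)[0]-st["position"])*100).round(2))
E
python3 fit.py
```

```text
scene 373 [0.49532959 0.06351172 0.15832504] [4.84577435e-01 3.78525193e-04 1.48382937e-01] [0.50564117 0.12432498 0.16473819]
side 165 [0.48856052 0.07687982 0.1598516 ] [0.48199771 0.00587501 0.14838795] [0.49671259 0.12865463 0.16370225]
pose [0.54827863 0.06664106 0.07307495] res [ 0.51743179  2.33052851  0.84556668 -1.47239317]
handle y range [-0.05792296  0.06332369]
scene marker th,r [-0.33708115  0.43315468] [400.52777778 212.55555556] 36
side marker th,r [0.43026246 0.14864657] [334.125 286.125] 16
knob [[ 0.5433902  -0.10216636  0.1913    ]] knob green [[ 0.45801865 -0.10841601  0.1913    ]] handle [[0.49342542 0.06262551 0.156     ]]
----
inner [0.40238236 0.12404197]
outer [0.45490675 0.15715656]
screw [0.38516662 0.13525808]
index [0.03825015 0.14150574]
0 [[338.4, 316.6], [356.8, 318.8]]
0.42 [[330.7, 287.8], [348.2, 283.6]]
0.5 [[327.5, 282.3], [344.3, 276.8]]
0.6 [[322.7, 275.6], [338.6, 268.5]]
0.75 [[314.0, 266.1], [328.0, 256.7]]
[[-0.97   0.244  0.   ]
 [ 0.244  0.97   0.   ]
 [-0.     0.    -1.   ]]
pre [-55.19 -54.14  -3.35]
knob [-55.19 -54.14   2.55]
```

Emit:
{"fn": "arm_command", "kwargs": {
  "motion": [
    [[-55.2,-54.1,-7,1.25,-1],[-55.2,-54.1,-7,1.25,-1],[-55.2,-54.1,-7,1.25,-1],[-55.2,-54.1,-7,1.25,-1],[-55.2,-54.1,-7,1.25,-1],[-55.2,-54.1,-7,1.25,-1],[-55.2,-54.1,-7,1.25,-1],[-55.2,-54.1,-7,1.25,-1]]
  ]
}}

```text
t: 1.62
position: [0.3141, 0.2727, 0.247]
ee_rot: [1.841, 2.545, 0.002]
force: [0.8, -1.0, 0.4]
finger_gap: 1.001
grip_force: 0.0
```

```bash
cat > go.py <<'E'
import sys
from h import *
q=np.load("q.npy")
def T(p):
    x,y,a=q; c,s=np.cos(a),np.sin(a); return np.array([x+c*p[0]-s*p[1],y+s*p[0]+c*p[1],p[2]])
def Ti(w):
    x,y,a=q; c,s=np.cos(a),np.sin(a); d=np.asarray(w)-[x,y,0]; return np.array([c*d[0]+s*d[1],-s*d[0]+c*d[1],d[2]])
if __name__=="__main__":
    st=bot.get_state(); R=cv2.Rodrigues(st["ee_rot"])[0]; g=T([float(v) for v in sys.argv[1:4]])
    yaw=np.arctan2(R[1,1],R[0,1]); print("t",st["t"],"pos",st["position"],"warmer",Ti(st["position"]).round(4),"shift cm",(R.T@(g-st["position"])*100).round(2),"turn",yaw-q[2],"F",st["force"].round(1),"gap",st["finger_gap"],st["grip_force"])
E
python3 go.py -.017 -.168 .26
```

```text
t 1.6167 pos [0.31410257 0.27265586 0.24702929] warmer [-0.2185  0.2226  0.247 ] shift cm [-42.78  10.06  -1.3 ] turn 0.24540488673405558 F [ 0.8 -1.   0.4] gap 1.0007943525714513 0.0
```

Emit:
{"fn": "arm_command", "kwargs": {
  "motion": [
    [[-42.8,10,-2.3,0.245,-1],[-42.8,10,-2.3,0.245,-1],[-42.8,10,-2.3,0.245,-1],[-42.8,10,-2.3,0.245,-1],[-42.8,10,-2.3,0.245,-1],[-42.8,10,-2.3,0.245,-1],[-42.8,10,-2.3,0.245,-1],[-42.8,10,-2.3,0.245,-1]]
  ]
}}

```text
t: 2.28
position: [0.4893, -0.0109, 0.2643]
ee_rot: [2.132, 2.306, 0.001]
force: [-0.2, 0.1, -0.8]
finger_gap: 1.001
grip_force: 0.0
```

```bash
python3 go.py -.017 -.168 .26; python3 go.py -.017 -.168 .188
```

```text
t 2.2833 pos [ 0.48929176 -0.01091128  0.26431517] warmer [-0.0645 -0.073   0.2643] shift cm [-9.52  4.7   0.43] turn 0.0052589968592898495 F [-0.2  0.1 -0.8] gap 1.0014544234655192 0.0
t 2.2833 pos [ 0.48929176 -0.01091128  0.26431517] warmer [-0.0645 -0.073   0.2643] shift cm [-9.52  4.69  7.63] turn 0.0052589968592898495 F [-0.2  0.1 -0.8] gap 1.0014544234655192 0.0
```

Emit:
{"fn": "arm_command", "kwargs": {
  "motion": [
    [[-9.5,4.7,0,0,-1],[-9.5,4.7,0,0,-1],[-9.5,4.7,0,0,-1],[-9.5,4.7,0,0,-1]]
  ]
}}

```text
t: 2.62
position: [0.5454, -0.1045, 0.263]
ee_rot: [2.136, 2.301, -0.002]
force: [0.9, -0.1, -0.2]
finger_gap: 0.998
grip_force: 0.0
```

```bash
python3 - <<'E'
from go import *
im=imaging.get_image("wrist");cv2.imwrite("pics/w1.png",im["color"][...,::-1])
print(spotter.look_for("lever_knob","wrist")[:2])
c=im["color"].astype(int);m=(c[...,0]>110)&(c[...,1]<60)&(c[...,2]<70)
n,l,s,ce=cv2.connectedComponentsWithStats(m.astype(np.uint8))
for i in range(1,n):
    if s[i,4]>30:
        P=cloud(im,l==i); print(s[i],ce[i],Ti(np.median(P,0)) if len(P) else None)
print("model knob px",proj(im,T([-.0172,-.168,.1913])))
# marker in side, unobstructed
for cam in ("side","scene"):
    im=imaging.get_image(cam); c=im["color"].astype(int); m=(c[...,0]>130)&(c[...,1]<60)&(c[...,2]<70)
    k=np.zeros_like(m)
    if cam=="side": k[278:300,315:345]=1
    else: k[200:225,395:420]=1
    P=cloud(im,m&k)
    if len(P):
        W=np.array([Ti(p) for p in P]); print(cam,W.round(3).tolist()[:40:3])
E
python3 go.py -.017 -.168 .188
```

```text
[{'xy': [305.4, 244.1], 'p': 0.78}]
[ 298  238   41   38 1168] [318.13270548 256.87071918] [-0.01624452 -0.16493771  0.20248482]
model knob px [[316.70668305 255.56016782]]
side [[-0.043, 0.147, 0.183], [-0.043, 0.153, 0.186], [-0.041, 0.153, 0.183], [-0.042, 0.156, 0.184], [-0.042, 0.156, 0.182]]
scene [[-0.045, 0.148, 0.185], [-0.045, 0.148, 0.182], [-0.045, 0.154, 0.183], [-0.041, 0.153, 0.184], [-0.037, 0.151, 0.184], [-0.035, 0.15, 0.183], [-0.031, 0.15, 0.181], [-0.022, 0.151, 0.181], [-0.02, 0.152, 0.178], [-0.02, 0.149, 0.172], [-0.019, 0.154, 0.174], [-0.021, 0.154, 0.17]]
t 2.8167 pos [ 0.54221499 -0.09873175  0.26391124] warmer [-0.0181 -0.1645  0.2639] shift cm [-0.36  0.11  7.59] turn 0.006599494111961424 F [-0.7 -0.1  1. ] gap 1.001237716056779 0.0
```

View pics/w1.png

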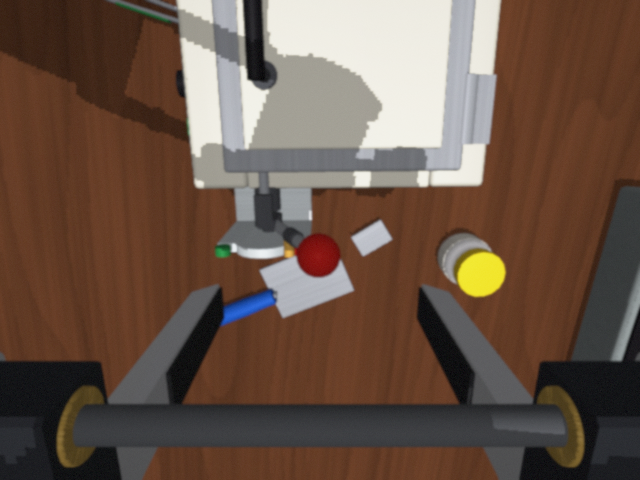

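Emit:
{"fn": "arm_command", "kwargs": {
  "motion": [
    [[-0.3,0.1,4,0,-1],[-0.3,0.1,7.5,0,-1],[-0.3,0.1,7.5,0,0.15],[-0.3,0.1,7.5,0,0.15],[-0.3,0.1,7.5,0,0.15],[-0.3,0.1,7.5,0,0.15],[-0.3,0.1,7.5,0,0.15]]
  ],
  "grip_force": 15
}}

```text
t: 3.4
position: [0.5456, -0.1028, 0.1914]
ee_rot: [2.129, 2.305, 0.003]
force: [-0.5, 0.2, 0.2]
finger_gap: 0.684
grip_force: 0.0
```

```bash
python3 go.py -.11 -.168 .19
```

```text
t 3.4 pos [ 0.54561072 -0.10279556  0.19135242] warmer [-0.015  -0.1688  0.1914] shift cm [ 0.14 -9.5   0.1 ] turn 0.006501270719093857 F [-0.5  0.2  0.2] gap 0.6840845329462676 0.0
```

Emit:
{"fn": "arm_command", "kwargs": {
  "motion": [
    [[0,0,0,0,0.15],[0,0,0,0,0.15],[0,0,0,0,0.15],[0,-1.5,0,0,0.15],[0,-3,0,0,0.15],[0,-4.5,0,0,0.15],[0,-6,0,0,0.15],[0,-7,0,0,0.15]]
  ]
}}

```text
t: 4.07
position: [0.4736, -0.1084, 0.1894]
ee_rot: [2.132, 2.307, 0.0]
force: [-0.9, -1.2, 0.7]
finger_gap: 0.428
grip_force: 0.0
```

Emit:
{"fn": "arm_command", "kwargs": {
  "motion": [
    [[0,-1.2,0,0,0.15],[0,-2.2,0,0,0.15],[0,-2.5,0,0,0.15],[0,-2.5,0,0,0.15],[0,-2.5,0,0,0.15]]
  ]
}}

```text
t: 4.48
position: [0.4502, -0.1102, 0.1891]
ee_rot: [2.132, 2.306, 0.002]
force: [1.6, 1.5, -0.7]
finger_gap: 0.426
grip_force: 1.1
```

```bash
python3 go.py -.103 -.168 .26;  python3 - <<'E'
from go import *
for cam in ("side","scene"):
    im=imaging.get_image(cam); c=im["color"].astype(int);m=(c[...,0]>110)&(c[...,1]<60)&(c[...,2]<70)
    for t in (0,.4,.8): 
        u,v=proj(im,T([-.06+.11*np.sin(.4-t),-.168,.09+.11*np.cos(.4-t)]))[0]; print(cam,t,u,v,m[int(v)-8:int(v)+9,int(u)-8:int(u)+9].sum())
E
```

```text
t 4.4833 pos [ 0.45023789 -0.11019253  0.1891312 ] warmer [-0.1107 -0.1692  0.1891] shift cm [ 0.12  0.78 -7.09] turn 0.00553480320949469 F [ 1.6  1.5 -0.7] gap 0.4261614536491177 1.1413541436195374
side 0 349.73357895579403 181.08703361992372 0
side 0.4 371.44940788912743 178.8952159154905 0
side 0.8 393.11525457253686 184.58544795259948 154
scene 0 237.64136229331496 188.2040205869861 0
scene 0.4 244.39241121828064 172.67864106734942 0
scene 0.8 251.36593289234966 164.9691471637396 34
```

Emit:
{"fn": "arm_command", "kwargs": {
  "motion": [
    [[0,0.5,0,0,-0.4],[0,0.5,0,0,-0.4],[0,0.5,0,0,-0.4],[0,0.5,-3,0,-0.4],[0,0.5,-6,0,-0.4],[4,1.5,-7,0,-0.4],[8,2.5,-7,0,-0.4],[12,4,-7,0,-0.4]]
  ]
}}

```text
t: 5.25
position: [0.4793, 0.0118, 0.2601]
ee_rot: [2.134, 2.304, 0.0]
force: [0.6, -0.2, -0.3]
finger_gap: 0.697
grip_force: 0.0
```

```bash
python3 go.py -.055 0 .25;  python3 - <<'E'
from go import *
from scipy.optimize import least_squares
im=imaging.get_image("side"); c=im["color"].astype(int);m=(c[...,0]>110)&(c[...,1]<60)&(c[...,2]<70); m[200:]=0;m[:165]=0;m[:,:335]=0;m[:,410:]=0
v,u=np.nonzero(m);print(len(u),u.mean(),v.mean())
for t in (.7,.75,.8): print(t,proj(im,T([-.06+.11*np.sin(.4-t),-.168,.09+.11*np.cos(.4-t)])))
im=imaging.get_image("wrist");cv2.imwrite("pics/w2.png",im["color"][...,::-1])
print("handle px",proj(im,[T([-.055,y,.156]) for y in(-.05,0,.05)]))
E
```

```text
t 5.25 pos [0.47926157 0.01184458 0.26014751] warmer [-0.0728 -0.0496  0.2601] shift cm [4.96 1.8  1.01] turn 0.003210529073673793 F [ 0.6 -0.2 -0.3] gap 0.6972353787550335 0.0
48 392.3958333333333 186.60416666666666
0.7 [[387.92992496 182.45109229]]
0.75 [[390.55105292 183.46189652]]
0.8 [[393.11525457 184.58544795]]
handle px [[340.8743322  257.93030506]
 [342.68424224 187.64916795]
 [344.67744611 109.96288178]]
```

View pics/w2.png

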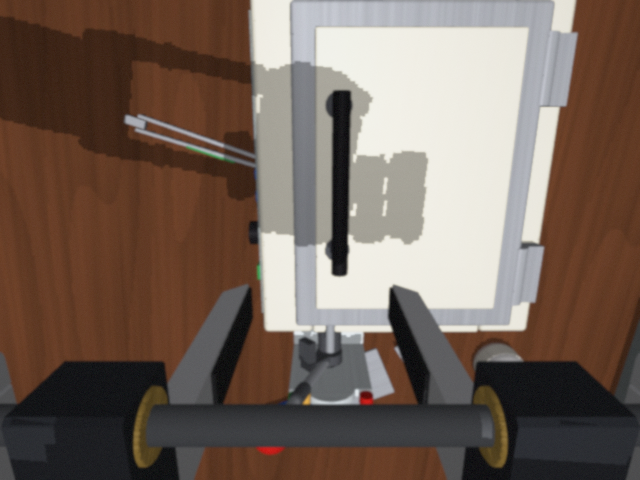

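The knob is at the position for about 0.79 rad, which is the green notch. The handle lies where the model puts it: bar at columns 333–350, rows 90–275. Next I'll grip it.

Emit:
{"fn": "arm_command", "kwargs": {
  "motion": [
    [[5.2,1.7,2,0,-0.4],[5.2,1.7,5,0,-0.4],[5.2,1.7,8,0,-0.4],[5.2,1.7,10,0,-0.4],[5.2,1.7,11.2,0,-0.4],[5.2,1.7,11.2,0,-0.4],[5.2,1.7,11.2,0,1],[5.2,1.7,11.2,0,1]]
  ],
  "grip_force": 30
}}

```text
t: 6.02
position: [0.493, 0.0639, 0.1477]
ee_rot: [2.132, 2.306, 0.001]
force: [0.4, 0.5, 0.2]
finger_gap: 0.594
grip_force: 0.0
```

Emit:
{"fn": "arm_command", "kwargs": {
  "motion": [
    [[0,0,0,0,1],[0,0,0,0,1],[0,0,0,0,1],[0,0,0,0,1],[0,0,0,0,1],[0,0,0,0,1]]
  ]
}}

```text
t: 6.52
position: [0.4925, 0.0644, 0.1471]
ee_rot: [2.132, 2.307, 0.001]
force: [0.4, -0.5, -0.3]
finger_gap: 0.171
grip_force: 0.0
```

```bash
python3 go.py -.055 0 .148
```

```text
t 6.5167 pos [0.49245648 0.06442832 0.14714186] warmer [-0.0558  0.0019  0.1471] shift cm [-0.19  0.08 -0.09] turn 0.005921553211044664 F [ 0.4 -0.5 -0.3] gap 0.1713778045600459 0.0
```

Not closed yet; wait, then lift along the arc to about 0.3 rad.

Emit:
{"fn": "arm_command", "kwargs": {
  "motion": [
    [[0,0,0,0,1],[0,0,0,0,1],[0,0,0,0,1],[0,0,0,0,1]]
  ]
}}

```text
t: 6.85
position: [0.4914, 0.0644, 0.1469]
ee_rot: [-2.131, -2.307, 0.002]
force: [-3.1, -0.4, 3.5]
finger_gap: 0.119
grip_force: 30.0
```

Emit:
{"fn": "arm_command", "kwargs": {
  "motion": [
    [[0,0.25,-0.75,0,1],[0,0.54,-1.47,0,1],[0,0.86,-2.2,0,1],[0,1.23,-2.89,0,1],[0,1.62,-3.57,0,1],[0,2.06,-4.22,0,1],[0,2.06,-4.22,0,1],[0,2.06,-4.22,0,1]]
  ]
}}

```text
t: 7.52
position: [0.5109, 0.066, 0.1895]
ee_rot: [-2.129, -2.305, 0.005]
force: [-7.2, -1.0, -2.5]
finger_gap: 0.117
grip_force: 30.0
```

```bash
python3 go.py -.014 0 .214;python3 - <<'E'
from h import *
im=imaging.get_image("side");cv2.imwrite("pics/s2.png",cv2.resize(im["color"][210:320,240:400,::-1],None,fx=5,fy=5,interpolation=cv2.INTER_CUBIC))
E
```

```text
t 7.5167 pos [0.51093932 0.06601107 0.18953172] warmer [-0.0373  0.0021  0.1895] shift cm [-0.22  2.32 -2.46] turn 0.006078754329628427 F [-7.2 -1.  -2.5] gap 0.11730632005213451 29.996624886989594
```

View pics/s2.png

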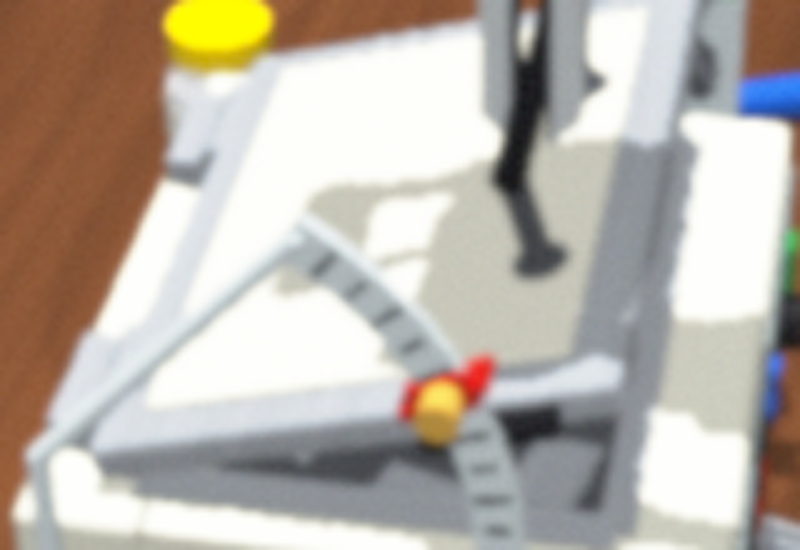

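Emit:
{"fn": "arm_command", "kwargs": {
  "motion": [
    [[0,0.45,-0.6,0,1],[0,0.9,-1.2,0,1],[0,1.4,-1.8,0,1],[0,1.9,-2.4,0,1],[0,1.9,-2.4,0,1],[0,1.9,-2.4,0,1]]
  ]
}}

```text
t: 8.07
position: [0.5298, 0.0676, 0.2138]
ee_rot: [-2.129, -2.305, 0.005]
force: [-7.6, -1.4, -1.5]
finger_gap: 0.118
grip_force: 30.0
```

```bash
python3 go.py -.014 0 .214;python3 - <<'E'
from h import *
a=imaging.get_image("side")["color"][210:320,240:400,::-1]
b=imaging.get_image("scene")["color"][185:265,340:440,::-1]
a=cv2.resize(a,None,fx=5,fy=5,interpolation=cv2.INTER_CUBIC);b=cv2.resize(b,None,fx=7,fy=7,interpolation=cv2.INTER_CUBIC)
cv2.imwrite("pics/s3.png",a);cv2.imwrite("pics/c3.png",b)
E
```

```text
t 8.0667 pos [0.52980758 0.06761001 0.2137628 ] warmer [-0.0184  0.0023  0.2138] shift cm [-0.23  0.43 -0.03] turn 0.006134633560046773 F [-7.6 -1.4 -1.5] gap 0.1182050131425659 29.99637544155121
```

View pics/s3.png

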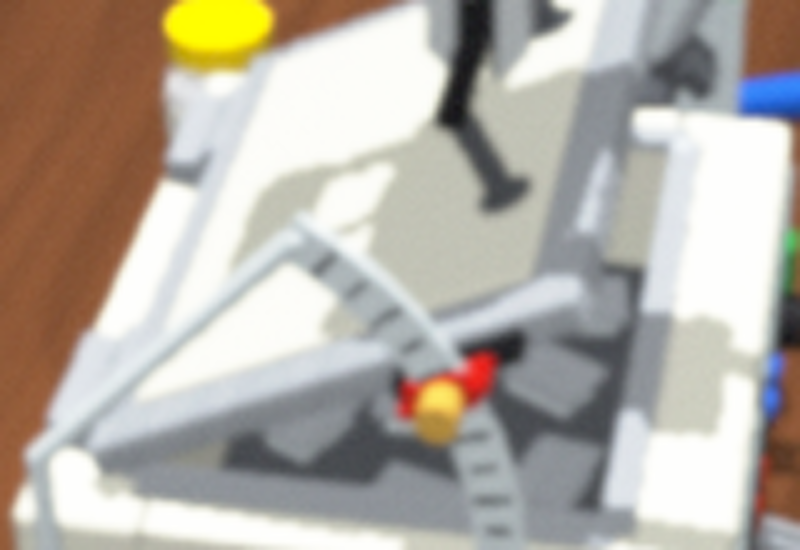

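View pics/c3.png

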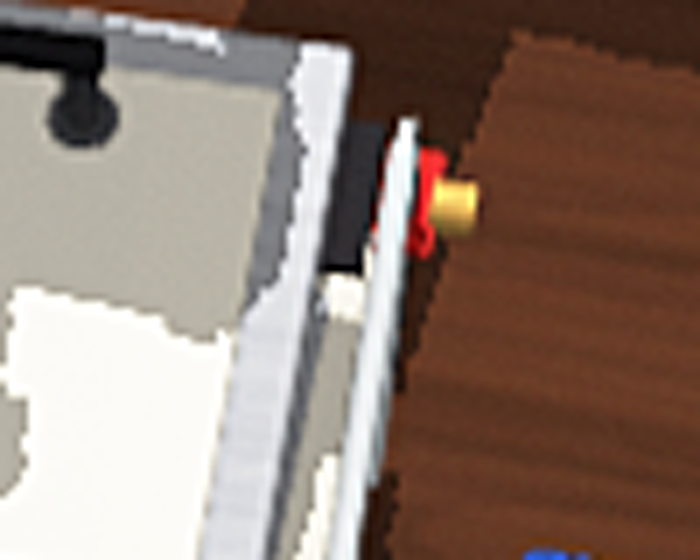

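The side crop shows the cover edge (slope about -0.32) nearly parallel to the tab, which runs from (400,397) to (495,367). The black blade sits just behind and slightly above it. In the scene crop the blade is at rows 120–270 and the tab at rows 150–255. I'll quantify the marker angle allowing for parallax.

```bash
python3 - <<'E'
from go import *
from scipy.optimize import least_squares
pose=lambda th,r,y:T([.095-r*np.cos(th),y,.109+r*np.sin(th)])
S=imaging.get_image("side");C=imaging.get_image("scene")
cs=np.array([240+447/5,210+382/5]); cc=np.array([340+415/7,185+203/7])
for y in (.138,.145,.15,.155):
    g=least_squares(lambda p:proj(S,pose(p[0],p[1],y))[0]-cs,[.5,.157]).x
    ends=[least_squares(lambda p:proj(S,pose(p[0],p[1],y))[0]-[240+a/5,210+b/5],[.5,.157]).x.round(3) for a,b in((400,397),(495,367))]
    print(y,"side",g.round(3),ends)
g=least_squares(lambda p:np.r_[proj(S,pose(*p))[0]-cs,proj(C,pose(*p))[0]-cc],[.5,.157,.145]);print("joint",g.x,g.fun)
# cover plane from scene depth
P=cloud(C,spotter.outline_of("cover","scene")[0]["mask"]); W=np.array([Ti(p) for p in P])
k=(abs(W[:,1])<.11)&(W[:,0]>0.0)&(W[:,0]<.08)&(W[:,2]<.2); A=np.c_[W[k,0],np.ones(k.sum())]
s=np.linalg.lstsq(A,W[k,2],rcond=None)[0]
for _ in range(5):
    r=W[k,2]-A@s; i=abs(r)<.006; s=np.linalg.lstsq(A[i],W[k,2][i],rcond=None)[0]
print("cover angle",np.arctan(-s[0]),i.sum(),k.sum())
E
```

```text
0.138 side [0.442 0.141] [array([0.434, 0.124]), array([0.447, 0.158])]
0.145 side [0.474 0.145] [array([0.471, 0.128]), array([0.476, 0.162])]
0.15 side [0.496 0.148] [array([0.495, 0.131]), array([0.495, 0.165])]
0.155 side [0.517 0.15 ] [array([0.519, 0.134]), array([0.514, 0.167])]
joint [0.48068685 0.14524005 0.14807508] [-0.47943425  0.71099647 -0.519971   -0.92737932]
cover angle 0.47644895437355916 5053 5092
```

The marker is at about 0.485 rad and the cover at about 0.48–0.50, so they're in line. I'll hold, check the lever and stillness, then hand in.

Emit:
{"fn": "arm_command", "kwargs": {
  "motion": [
    [[0,0,0,0,1],[0,0,0,0,1],[0,0,0,0,1],[0,0,0,0,1],[0,0,0,0,1],[0,0,0,0,1],[0,0,0,0,1],[0,0,0,0,1]]
  ]
}}

```text
t: 8.98
position: [0.5296, 0.0676, 0.2135]
ee_rot: [-2.129, -2.305, 0.006]
force: [-7.5, -0.5, -2.6]
finger_gap: 0.117
grip_force: 30.0
```

```bash
python3 go.py -.014 0 .214; python3 - <<'E'
from go import *
ok=[]
for cam in ("side","scene"):
    im=imaging.get_image(cam);c=im["color"].astype(int);m=(c[...,0]>110)&(c[...,1]<60)&(c[...,2]<70)
    for t in (0,.8):
        u,v=proj(im,T([-.06+.11*np.sin(.4-t),-.168,.09+.11*np.cos(.4-t)]))[0].astype(int); n=m[v-8:v+9,u-8:u+9].sum(); print(cam,t,n); ok.append(n)
if max(ok[1],ok[3])>60 and bot.get_state()["grip_force"]>20: print(order.close_job())
E
```

```text
t 8.9833 pos [0.52955299 0.06756574 0.21349259] warmer [-0.0186  0.0023  0.2135] shift cm [-0.23  0.46 -0.05] turn 0.006005948612881465 F [-7.5 -0.5 -2.6] gap 0.11716191780276156 29.996429979801178
side 0 0
side 0.8 148
scene 0 0
scene 0.8 122
the job is handed in; nothing more can be done
None
```

I handed the job in with the lever in the green notch and the gripper holding the cover still at about 0.48–0.50 rad. I measured the red marker at about 0.48–0.50 rad, inside the 0.07 rad limit. The hand-in gave no verdict, and I did not re-measure the marker or the small things on the bench at the end.

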